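# Stop the ultrasonic cleaner and hold its lid open

## Robot

A 6-joint arm with a two-finger parallel gripper is mounted at the origin on a cart in front of the work surface, level with it; the furniture and walls round the work are solid. World frame = base frame: x ahead of the robot, y to its left, z up, the work surface at z = 0. Lengths are in m, angles in rad, forces in N, time in s.
With the tool pointing down it reaches from about 0.375 to 0.975 m from the base axis. Payload 3.8 kg.
Tool frame: the origin (TCP) lies at the very end of the fingers, on their centre line; the grasp point (between the pads) lies manip.hold_point_z behind it (manip.hold_point_z is the distance from the TCP to the grasp point, in m); z points along the fingers, y is the line along which they close (so a half turn about z gives the same grasp; the last joint's range is limited). The gripper opens to 88 mm and grips with 3 to 60 N. Pads are 18 mm wide; open, the fingers measure 123 mm over their backs; the gripper's body (75 mm by 187 mm) begins 45 mm behind the grasp point.
Start: joints at [1.285, 0.264, 1.604, -0, 1.274, -0.037], TCP at [0.166, 0.654, 0.239] pointing down, gripper open.
Joint ranges: [-2.63, 2.63], [-0.94, 2.18], [0.31, 2.57], [-1.31, 4.45], [0, 2.66], [-2.55, 2.55]. Speed limits (rad/s): [2.57, 2.57, 3.14, 3.14, 3.14, 3.14].

## Interface

Orientations are given as [roll, pitch, yaw] about the fixed x, y, z axes, in that order (R = Rz(yaw) Ry(pitch) Rx(roll)).
In Python, from workcell import manip gives the robot as it stands.
- The arm moves only by the tool servo_tool, never from a script. Its argument "motion" is a list of rows, each a list of 7 numbers: the opening, from 0 (shut) to 1 (fully open), then the shift along the tool's x, y, z in cm, then the turn, a rotation vector about the tool's x, y, z in rad. In form: [[gripper, tx, ty, tz, wx, wy, wz], ...]. A call has 1 to 10 rows; each row shifts and turns the commanded pose from where the row before left it, along the tool's axes as they then stand; what a row does not reach is not made up. A row lasts 1/10 s, in which the tool goes at most 50 mm and 8.59 degrees, less where a joint would pass 70% of its speed; a pose out of reach is approached as far as the arm can. A call is refused whole if a number of a shift passes 5 or a number of a turn 0.15, either way. A call with a gripper value outside its range is refused whole. The fingers move at their own pace and stop on an object; "force" is the grip in N (left out, the last holds). Time passes only in rows, so rows that do not move let the fingers close. It gives the time, the measured TCP pose, the force, the opening and the grip force at its end, in the units of the state.
- manip.state(): the state, without advancing time (a new reading comes with each control period).
- manip.read_camera(name): name is "scene" or "top" or "wrist"; returns (picture, depth): 400x640x3 uint8, blue, green, red; 400x640 float32, m along the optical axis (not along the pixel's ray), 0 where there is no reading.
- manip.camera_model(name): a dict with "K" (3x3 intrinsics, pixels), "dist_coeffs" ([k1, k2, p1, p2, k3] as OpenCV has them; the pictures are not rectified), "R" (3x3) and "t" (3): a world point X has camera coordinates R X + t. Camera axes: x right, y down, z forward; pixel columns grow to the right and rows downward; lengths in m; the calibration is good to about 2 mm. A picture is of the moment at which its call begins: read the wrist's pose just before it. camera_model takes no time and is no camera call; for the wrist camera it gives the pose at the moment of the call.
- manip.finish_job(): hands the job in; it is judged then, once.
The state is a dict: "time": time; "q": joint angles; "dq": joint speeds; "effort": joint torques, N m; "tool_pos": TCP position; "tool_rot": TCP orientation; "contact_force": force on the tool from outside, world axes, zero at the start; "torque": the same for the moment, N m; "grip_width": finger opening in m; "grasp_force": force on a finger pad.
Only numpy, scipy, OpenCV 4.12 (cv2) and the standard library are available. Lean on these libraries where they do the work, as an engineer would, in place of code of your own. Each camera call takes 0.05 s, during which the arm holds its last target. There are 200 camera calls.

## Task

The parts in the ultrasonic cleaner are done: stop the bath by turning the timer knob on its deck fully back to the zero stop, and only then take the lid by its black knob, raise it to 60 degrees from shut and hold it there, so that drips run back into the tank while I lift the basket out with both hands. The lid falls shut if let go, so finish still holding the knob with the lid steady at that angle. Do not disturb the blower, loupe, tweezers and small card box that lie round the cleaner.

Things in the scene. Friction and masses are not known exactly. Their poses are not given: they have to be found in the camera images.
- cleaner: white bench-top ultrasonic cleaner, fixed, 155 (x) x 270 (y) mm, flat top deck 120 mm high; origin at the centre of its underside; own -x is its front (towards the robot at yaw 0), own +y its left. The lidded tank is on its left part, the control deck with the timer on its right part
- lid_angle (a joint): opening angle of the lid (rad): 0 shut, grows as the front edge rises, 1.047 is 60 degrees, stop at 1.75. Lid and knob weigh about 0.33 kg and fall shut unless held; the hinge is nearly frictionless
- lid: steel lid over the tank, 141 mm deep x 166 mm wide x 10 mm thick, hinged along the cleaner's own y at its back edge, top 133 mm above the bench when shut; origin on the hinge line at its middle, axes as the cleaner's when shut (the lid runs towards own -x). Carries the black knob
- lid_hinge (a point): middle of the lid's hinge line: in the cleaner's frame 69 mm back (+x), 47 mm left (+y), 126 mm up; fixed to the cleaner, axes as the cleaner's
- lid_knob_grip (a point): middle of the head of the lid's black round knob: 112 mm in front of and 33 mm above the hinge line when shut; turns about the hinge with the lid. The knob stands on the lid near its front edge, 36 mm tall: head 27 mm in diameter, from 15 to 36 mm above the lid, neck 18 mm. Pinched along the hinge line (cleaner's y) it can turn between the pads as the lid rises
- timer (a joint): timer knob's angle (rad): 0 is the zero stop (off, pointer line towards the cleaner's front), grows clockwise seen from above, starts between 0.8 and 1.4; counter-clockwise from above brings it back to the stop. It stays where it is left; turning takes about 0.03 N m
- timer_grip (a point): on the timer's axis at grip height, 139 mm above the bench; 12 mm to the front and 90 mm right of the cleaner's centre. Black knob: round skirt 44 mm wide, 8 mm high, its underside 1 mm above the deck; on it a grip bar 38 x 12 mm, top 26 mm above the skirt's underside. Own x lies along the bar (pointer end -x): at timer angle q its yaw is the cleaner's minus q
- blower: dark red rubber air blower bulb, 103 x 51 x 51 mm, lying loose to the left of the cleaner; origin under its centre; leave alone
- loupe: black eye loupe, 38 mm across, 36 mm tall, standing loose to the right of the cleaner; origin under its centre; leave alone
- tweezers: steel tweezers, 121 x 12 x 8 mm, lying loose in front of the cleaner, own x along them; origin under the centre; leave alone
- card_box: small white card box, 51 x 61 x 18 mm, loose to the right of the cleaner; origin under its centre; leave alone

How it is judged:
On the way, in this order (a step that is already met when the one before it is completed fails the run):
1. the timer is turned back to its zero stop while the lid is still shut (value of joint timer below 0.1 rad and value of joint lid_angle below 0.08 rad), for 0.2 s.
2. the lid is raised by its knob to about 60 degrees (value of joint lid_angle between 0.942 and 1.152 rad and contact force between lid and the fingers above 0.4 N and distance between the grasp point and lid_knob_grip below 0.04 m), for 0.2 s.
At the end, for the whole second after the job is handed in: the lid stands still at 60 degrees (within 6) from shut, the fingers hold it by its black knob (gripping point within 40 mm of the middle of the knob's head), the timer is at its zero stop (within 0.12 rad), and the blower, loupe, tweezers and card box are within 30 mm of where they lay (all of step 2 and velocity of joint lid_angle between -0.1 and 0.1 rad/s and value of joint timer below 0.12 rad and distance of each of blower, loupe, tweezers, card_box from where it was at the start of the episode below 0.03 m); the arm keeps its last pose, push and grip.
It fails at once if the lid is raised while the timer is still running (lid above 0.15 rad with the timer above 0.15 rad) (value of joint each of lid_angle, timer above 0.15 rad).
It fails at once if the blower, loupe, tweezers or card box is shifted by more than 40 mm (distance of any of blower, loupe, tweezers, card_box from where it was at the start of the episode above 0.04 m).
It also fails if it takes over 45 s, if anything falls off the work surface, if the arm or the gripper's body presses on something with over 40 N, if the wrist force passes 120 N, or if a joint passes its speed limit or range.

## Working session

There is one attempt and no reset: what is moved stays moved. The work goes in short steps, Python scripts to look and compute and a tool call to move; the robot and the scene stay as the last step left them, time stands still between calls to the robot, and variables do not carry over. Pictures are saved under pics/ and viewed, at most 10 in all, crops included, and the job is handed in when it is done.

Besides the shell and the picture viewer there is one more tool, called after ">>>" by a JSON object that holds its "api" and its "payload". servo_tool: Moves the arm, as the interface text tells. Its arguments: {"type":"object","properties":{"motion":{"type":"array"},"force":{"type":"number"}},"required":["motion"]}

```bash
mkdir -p pics; ls; cat > h.py <<'E'
import numpy as np, cv2
from workcell import manip
def snap(n,tag):
    m=manip.camera_model(n); im,d=manip.read_camera(n)
    np.savez(f'pics/{tag}.npz',im=im,d=d,K=np.array(m['K']),D=np.array(m['dist_coeffs']),R=np.array(m['R']),t=np.array(m['t']))
    cv2.imwrite(f'pics/{tag}.png',im); return np.load(f'pics/{tag}.npz')
def rays(s,px):
    p=cv2.undistortPoints(np.array(px,float).reshape(-1,1,2),s['K'],s['D']).reshape(-1,2)
    d=np.c_[p,np.ones(len(p))]@s['R']; c=-s['R'].T@s['t']; return c,d   # depth-scaled dirs
def onplane(s,px,z):
    c,d=rays(s,px); return c+d*((z-c[2])/d[:,2])[:,None]
def cloud(s):
    h,w=s['d'].shape; v,u=np.mgrid[:h,:w]; c,d=rays(s,np.c_[u.ravel(),v.ravel()])
    P=c+d*s['d'].ravel()[:,None]; P[s['d'].ravel()==0]=np.nan; return P.reshape(h,w,3)
E
python3 - <<'E'
from h import *
print(manip.hold_point_z, manip.state())
a=snap('top','top0'); b=snap('scene','sc0')
cv2.imwrite('pics/v1.png',np.vstack([cv2.resize(a['im'],(480,300)),cv2.resize(b['im'],(480,300))]))
for s in(a,b): print(-s['R'].T@s['t'],s['K'][0,0])
E
```

```text
pics
0.0187 {'time': 0.0, 'q': array([ 1.28508520e+00,  2.64743717e-01,  1.60538476e+00, -2.11250508e-06,
        1.27367911e+00, -3.68755692e-02]), 'dq': array([ 6.04525912e-05,  6.05851073e-04, -1.14367437e-03,  2.69348188e-03,
       -7.55051362e-04,  9.88001302e-04]), 'effort': array([ 4.60569427e-04, -5.02127373e+01, -3.56876600e+01,  7.29646906e-02,
        2.94883701e-02, -1.86487291e-04]), 'tool_pos': array([0.1660215 , 0.65352917, 0.23738854]), 'tool_rot': array([-3.13937916e+00, -7.96410276e-05,  2.89275763e+00]), 'contact_force': array([ 0.37179931, -0.02367428, -0.10708982]), 'torque': array([ 0.00559227,  0.04319462, -0.01205576]), 'grasp_force': 0.0, 'grip_width': 0.08771976833449917}
[0.36268442 0.04064468 1.564135  ] 462.87298369328073
[-0.35798551 -0.97052213  0.70529908] 514.1886289449982
```

View pics/top0.png

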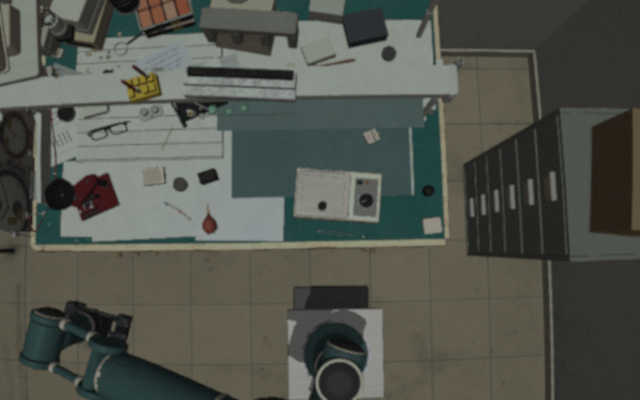

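View pics/sc0.png

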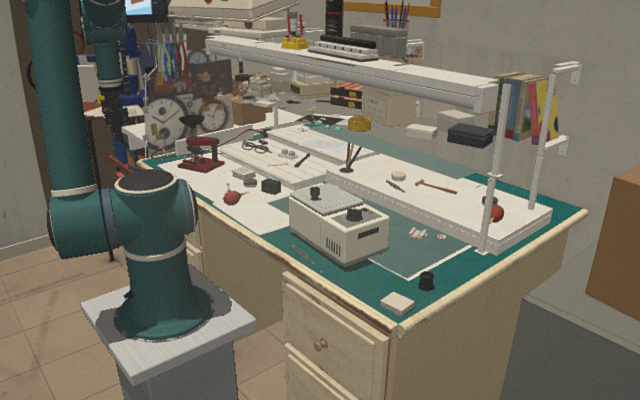

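The top view shows the cleaner at about (337,193), with its lid knob at (322,206) and timer at (366,200). The loupe is at (428,190), the card box at (432,225), the tweezers at (340,234) and the blower at (208,222). The scene view agrees: the lid is shut, the lid knob is at (316,190) and the timer at (354,214).

```bash
python3 - <<'E'
from h import *
a=np.load('pics/top0.npz'); P=cloud(a)
for n,(u,v) in dict(knob=(322,206),lid=(310,185),timer=(366,200),deck=(356,180),loupe=(428,190),box=(432,225),blower=(208,222),tw=(340,234),shelf=(240,80),shelfR=(450,80),shelfedge=(300,104),lidtl=(298,170)).items(): print(n,P[v,u].round(3))
# cleaner top: cloud between z .10 and .14 around
m=(P[...,2]>.10)&(P[...,2]<.18)&(P[...,0]>.3)&(P[...,0]<.8)&(abs(P[...,1])<.3)
c=max(cv2.findContours(m.astype('uint8'),0,2)[0],key=cv2.contourArea)
r=cv2.minAreaRect(P[m][:,:2].astype('float32')); print(r)
# obstacles higher than .18 in reach
m=(P[...,2]>.2)&(P[...,0]>.3)&(P[...,0]<1.3)&(abs(P[...,1])<.5); print(P[m].min(0),P[m].max(0))
g=cv2.cvtColor(a['im'],6)
def dark(x0,x1,y0,y1,z):
    k=g[y0:y1,x0:x1]<70; v,u=np.nonzero(k); return onplane(a,[[u.mean()+x0,v.mean()+y0]],z).round(4),k.sum()
print('knob',dark(314,331,198,215,.169),'timer',dark(355,378,190,212,.139))
E
```

```text
knob [0.482 0.036 0.171]
lid [0.551 0.072 0.135]
timer [ 0.501 -0.1    0.142]
deck [ 0.567 -0.073  0.116]
loupe [ 0.542 -0.321  0.032]
box [ 0.425 -0.334  0.016]
blower [0.446 0.412 0.049]
tw [ 0.401 -0.023  0.005]
shelf [0.754 0.225 0.516]
shelfR [ 0.76  -0.282  0.48 ]
shelfedge [0.783 0.096 0.228]
lidtl [0.602 0.11  0.117]
((0.5218202471733093, -0.01347513496875763), (0.2707948386669159, 0.15611104667186737), 84.86991119384766)
[ 0.68002994 -0.32295256  0.20038881] [1.10568816 0.49999384 0.60018889]
knob (array([[0.4838, 0.0364, 0.169 ]]), np.int64(50)) timer (array([[ 0.5008, -0.1003,  0.139 ]]), np.int64(156))
```

>>> {"api": "servo_tool", "payload": {"motion": [[0.45,-2.25,-3.1,-0.45,0,0,0],[0.45,-2.25,-3.1,-0.45,0,0,0],[0.45,-2.25,-3.1,-0.45,0,0,0],[0.45,-2.25,-3.1,-0.45,0,0,0],[0.45,-2.25,-3.1,-0.45,0,0,0],[0.45,-2.25,-3.1,-0.45,0,0,0],[0.45,-2.25,-3.1,-0.45,0,0,0],[0.45,-2.25,-3.1,-0.45,0,0,0],[0.45,-2.25,-3.1,-0.45,0,0,0],[0.45,-2.25,-3.1,-0.45,0,0,0]]}}

```text
time: 1.1
tool_pos: [0.3079, 0.2967, 0.2835]
tool_rot: [-3.141, -0.0, 2.893]
contact_force: [0.7, 0.4, -0.5]
grip_width: 0.0396
grasp_force: 0.0
```

>>> {"api": "servo_tool", "payload": {"motion": [[0.45,-2.25,-3.1,-0.45,0,0,0],[0.45,-2.25,-3.1,-0.45,0,0,0],[0.45,-2.25,-3.1,-0.45,0,0,0],[0.45,-2.25,-3.1,-0.45,0,0,0],[0.45,-2.25,-3.1,-0.45,0,0,0],[0.45,-2.25,-3.1,-0.45,0,0,0],[0.45,-2.25,-3.1,-0.45,0,0,0],[0.45,-2.25,-3.1,-0.45,0,0,0],[0.45,-2.25,-3.1,-0.45,0,0,0],[0.45,0,0,0,0,0,0],[0.45,0,0,0,0,0,0]]}}

```text
validation failed for argument at $.mo...
```

>>> {"api": "servo_tool", "payload": {"motion": [[0.45,-2.25,-3.1,-0.45,0,0,0],[0.45,-2.25,-3.1,-0.45,0,0,0],[0.45,-2.25,-3.1,-0.45,0,0,0],[0.45,-2.25,-3.1,-0.45,0,0,0],[0.45,-2.25,-3.1,-0.45,0,0,0],[0.45,-2.25,-3.1,-0.45,0,0,0],[0.45,-2.25,-3.1,-0.45,0,0,0],[0.45,-2.25,-3.1,-0.45,0,0,0],[0.45,-1.2,-2.0,-0.45,0,0,0],[0.45,0,0,0,0,0,0]]}}

```text
time: 2.1
tool_pos: [0.4287, -0.011, 0.3243]
tool_rot: [-3.141, 0.0, 2.889]
contact_force: [-1.2, -0.4, -0.5]
grip_width: 0.0398
grasp_force: 0.0
```

```bash
python3 - <<'E'
from h import *
s=manip.state(); print(s['time'],s['tool_pos'],s['tool_rot'],s['q'])
w=snap('wrist','w0'); print(-w['R'].T@w['t'], w['R'][2], w['K'])
E
```

```text
2.1 [ 0.42865267 -0.01098083  0.32434835] [-3.14085639e+00  3.89890693e-04  2.88869756e+00] [-8.30848898e-02 -2.61293190e-01  1.97459360e+00 -7.99703284e-04
  1.42803243e+00 -1.40087230e+00]
[0.35500659 0.0084415  0.46950168] [ 0.28429753 -0.07372157 -0.95589751] [[359.03892475   0.         323.40528295]
 [  0.         359.03892475 199.56357354]
 [  0.           0.           1.        ]]
```

View pics/w0.png

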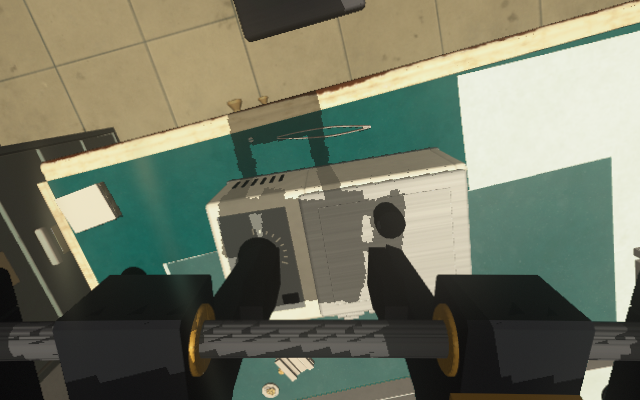

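The wrist view shows the timer at about (258,245), partly behind the left finger, and the lid knob at (389,220). The tweezers are at (320,132) and the box at (88,208). I'll shift forward to clear the view.

>>> {"api": "servo_tool", "payload": {"motion": [[0.45,-2.7,-0.6,0,0,0,0],[0.45,-2.7,-0.6,0,0,0,0],[0.45,-2.7,-0.6,0,0,0,0],[0.45,-2.7,-0.6,0,0,0,0],[0.45,0,0,0,0,0,0],[0.45,0,0,0,0,0,0]]}}

```text
time: 2.75
tool_pos: [0.5262, -0.0572, 0.3233]
tool_rot: [3.141, -0.002, 2.894]
contact_force: [-0.9, -0.2, 0.6]
grip_width: 0.0396
grasp_force: 0.0
```

```bash
python3 - <<'E'
from h import *
s=manip.state(); print(s['time'],s['tool_pos'],s['tool_rot'],s['q'])
w=snap('wrist','w1'); print(-w['R'].T@w['t'], w['R'][2])
E
```

```text
2.75 [ 0.52624421 -0.05720222  0.32331871] [ 3.14121644e+00 -2.47507399e-03  2.89375342e+00] [-1.55718224e-01 -5.43703323e-02  1.79925724e+00  6.11287597e-04
  1.39913575e+00 -1.47878000e+00]
[ 0.45287174 -0.03841289  0.46869483] [ 0.28230383 -0.07057872 -0.95672524]
```

View pics/w1.png

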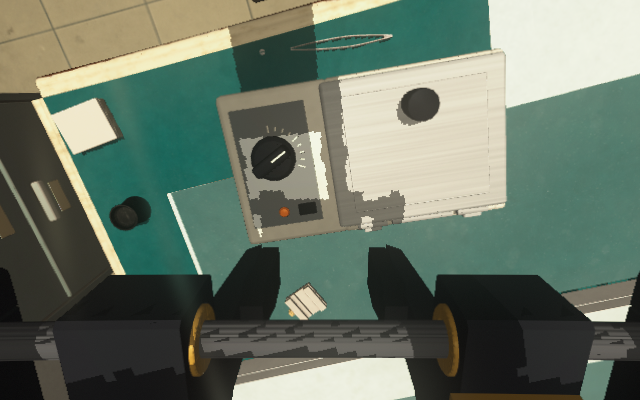

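The view is now clear. The timer is at (272,158), with its white pointer line from (272,162) to (285,152). The lid knob is at (420,104), the loupe at (127,214) and the box at (88,126).

```bash
python3 - <<'E'
from h import *
w=np.load('pics/w1.npz'); P=cloud(w); im=w['im'].astype(int)
T=P[130:190,242:305]; m=T[...,2]>.139; m&=(np.hypot(T[...,0]-.501,T[...,1]+.1)<.03)
X=T[m]; r=cv2.minAreaRect(X[:,:2].astype('float32')); print('bar',r,np.median(X[:,2]),len(X))
c=X[:,:2].mean(0); ev=np.linalg.eigh(np.cov((X[:,:2]-c).T))[1][:,1]; print('bar ang',c,np.arctan2(ev[1],ev[0]))
g=im.min(2)[130:190,242:305]; k=(g>120)&m; v,u=np.nonzero(k); L=onplane(w,np.c_[u+242,v+130],.147)[:,:2]
q=L.mean(0); e=np.linalg.eigh(np.cov((L-q).T))[1][:,1]; print('pointer',q,np.arctan2(e[1],e[0]),k.sum())
K=P[80:130,390:450]; m=(K[...,2]>.155); Y=K[m]; print('knob',cv2.minEnclosingCircle(Y[:,:2].astype('float32')),np.median(Y[:,2]),len(Y))
m=(P[...,2]>.126)&(P[...,2]<.14)&(P[...,1]>-.06); print('lid',cv2.minAreaRect(P[m][:,:2].astype('float32')),np.median(P[m][:,2]))
m=(P[...,2]>.112)&(P[...,2]<.125); D=P[m]; D=D[(abs(D[:,0]-.52)<.12)&(abs(D[:,1])<.2)]; print('deck',cv2.minAreaRect(D[:,:2].astype('float32')),np.median(D[:,2]))
# two-view triangulation check timer/knob centres: rays from dark blobs in w1 and top0
a=np.load('pics/top0.npz')
def blob(s,x0,x1,y0,y1,th):
    k=(s['im'][y0:y1,x0:x1].max(2)<th).astype('uint8'); n,l,st,ce=cv2.connectedComponentsWithStats(k); i=1+st[1:,4].argmax(); return ce[i]+[x0,y0]
for n,p1,p2 in(('knob',blob(w,390,450,80,130,70),blob(a,314,331,198,215,70)),('timer',blob(w,245,302,130,190,70),blob(a,355,378,190,212,75))):
    c1,d1=rays(w,[p1]);c2,d2=rays(a,[p2]); A=np.c_[d1[0],-d2[0]]; t=np.linalg.lstsq(A,c2-c1,rcond=None)[0]; print(n,p1,p2,c1+d1[0]*t[0],c2+d2[0]*t[1])
E
```

```text
bar ((0.5022593140602112, -0.10101816803216934), (0.011932440102100372, 0.03769364953041077), 23.720483779907227) 0.14579546068739105 534
bar ang [ 0.50170173 -0.10032239] 1.9835794403641733
pointer [ 0.49827168 -0.09210085] 1.9814777724917563 39
knob ((0.4836327135562897, 0.03739350289106369), 0.01350875198841095) 0.16677425356233389 930
lid ((0.5275983810424805, 0.033595047891139984), (0.16520589590072632, 0.1510227620601654), 84.9306411743164) 0.1327745054346885
deck ((0.5221627354621887, -0.013683155179023743), (0.2683587968349457, 0.1554427444934845), 85.0168228149414) 0.11948994274487024
knob [420.37895928 104.10520362] [321.86 205.46] [0.48327417 0.03647425 0.16191302] [0.4843862  0.03641888 0.16200971]
timer [272.24596514 158.41187863] [365.84117647 200.12352941] [ 0.50196379 -0.10159267  0.1245981 ] [ 0.50202992 -0.1015569   0.12460097]
```

>>> {"api": "servo_tool", "payload": {"motion": [[0.45,1.27,-4.8,0,0,0,0],[0.45,0,0,1.4,0,0,0.13],[0.45,0,0,1.4,0,0,0.13],[0.45,0,0,1.4,0,0,0.13],[0.45,0,0,1.4,0,0,0.13],[0.45,0,0,1.4,0,0,0.13],[0.45,0,0,1.4,0,0,0.13],[0.45,0,0,1.4,0,0,0.13],[0.45,0,0,0,0,0,0],[0.45,0,0,0,0,0,0]]}}

```text
time: 3.8
tool_pos: [0.502, -0.1011, 0.2265]
tool_rot: [-3.141, -0.0, 1.987]
contact_force: [0.3, -0.4, -0.9]
grip_width: 0.0397
grasp_force: 0.0
```

```bash
cat > go.py <<'E'
import sys; from h import *
from scipy.spatial.transform import Rotation as Ro
x,y,z,yaw=map(float,sys.argv[1:5]); s=manip.state(); R=Ro.from_euler('xyz',s['tool_rot'])
Rt=Ro.from_euler('xyz',[np.pi,0,yaw])
print(s['time'],s['tool_pos'],s['tool_rot'],'q',s['q'].round(2),'cm',(R.inv().apply(np.array([x,y,z])-s['tool_pos'])*100).round(2),'rv',(R.inv()*Rt).as_rotvec().round(3),s['contact_force'],s['grip_width'],s['grasp_force'])
E
python3 go.py .502 -.101 .131 1.985
```

```text
3.8 [ 0.5020062 -0.1011371  0.2264889] [-3.14144407e+00 -2.61755926e-04  1.98664105e+00] q [-0.25 -0.04  1.96  0.    1.22 -0.66] cm [0.01 0.01 9.55] rv [-0.    -0.     0.002] [ 0.25746726 -0.42522519 -0.88702463] 0.03967683195130373 0.0
```

>>> {"api": "servo_tool", "payload": {"motion": [[0.45,0,0,2.4,0,0,0],[0.45,0,0,2.4,0,0,0],[0.45,0,0,2.0,0,0,0],[0.45,0,0,1.6,0,0,0],[0.45,0,0,1.0,0,0,0],[0.45,0,0,0,0,0,0],[0,0,0,0,0,0,0],[0,0,0,0,0,0,0],[0,0,0,0,0,0,0],[0,0,0,0,0,0,0]], "force": 15}}

```text
time: 4.8
tool_pos: [0.5028, -0.1023, 0.1332]
tool_rot: [-3.141, 0.001, 1.983]
contact_force: [-1.0, 0.2, 0.7]
grip_width: 0.0117
grasp_force: 15.0
```

>>> {"api": "servo_tool", "payload": {"motion": [[0,0,0,0,0,0,-0.12],[0,0,0,0,0,0,-0.12],[0,0,0,0,0,0,-0.12],[0,0,0,0,0,0,-0.12],[0,0,0,0,0,0,-0.12],[0,0,0,0,0,0,-0.12],[0,0,0,0,0,0,-0.12],[0,0,0,0,0,0,-0.12],[0,0,0,0,0,0,-0.1],[0,0,0,0,0,0,0]]}}

```text
time: 5.8
tool_pos: [0.5031, -0.1019, 0.1331]
tool_rot: [3.141, 0.001, 3.043]
contact_force: [-1.7, 0.6, 4.8]
grip_width: 0.0119
grasp_force: 15.0
```

>>> {"api": "servo_tool", "payload": {"motion": [[0,0,0,0,0,0,-0.04],[0,0,0,0,0,0,-0.04],[0,0,0,0,0,0,0],[0,0,0,0,0,0,0]]}}

```text
time: 6.2
tool_pos: [0.5032, -0.1019, 0.1331]
tool_rot: [3.141, 0.001, 3.119]
contact_force: [-1.6, 0.7, 5.4]
grip_width: 0.0122
grasp_force: 15.7
```

```bash
python3 go.py .502 -.101 .131 3.054; python3 -c "
from h import *
print(manip.state()['torque'])"
```

```text
6.2 [ 0.50322422 -0.101915    0.13312242] [3.14139495e+00 1.25524256e-03 3.11896569e+00] q [-0.25  0.05  2.05  0.    1.03 -1.8 ] cm [0.12 0.09 0.21] rv [0.    0.001 0.065] [-1.63110157  0.73497123  5.38791466] 0.012176160088842987 15.747441189341771
[ 0.19764374  0.23917278 -0.39430615]
```

>>> {"api": "servo_tool", "payload": {"motion": [[0.45,0,0,0,0,0,0],[0.45,0,0,0,0,0,0],[0.45,0,0,0,0,0,0],[0.5,0,0,-2,0,0,0],[0.6,0,0,-4,0,0,0],[0.6,0,0,-4,0,0,0.065],[0.6,0,0,-4,0,0,0],[0.6,-2.5,0,-4,0,0,0],[0.6,-2.5,0,0,0,0,0],[0.6,0,0,0,0,0,0]]}}

```text
time: 7.2
tool_pos: [0.5552, -0.1065, 0.3136]
tool_rot: [-3.141, 0.004, 3.058]
contact_force: [-0.5, -0.8, -0.5]
grip_width: 0.0529
grasp_force: 0.0
```

```bash
python3 - <<'E'
from h import *
w=snap('wrist','w2'); P=cloud(w)
m=(P[...,2]>.138)&(P[...,2]<.155)&(np.hypot(P[...,0]-.502,P[...,1]+.101)<.03); X=P[m][:,:2].astype('float32')
r=cv2.minAreaRect(X); c=X.mean(0); e=np.linalg.eigh(np.cov((X-c).T))[1][:,1]; print(r,len(X),np.arctan2(e[1],e[0]))
m=(P[...,2]>.155)&(P[...,2]<.18)&(np.hypot(P[...,0]-.484,P[...,1]-.037)<.03); X=P[m]
print(cv2.minEnclosingCircle(X[:,:2].astype('float32')),np.median(X[:,2]),len(X))
E
python3 go.py .4836 .037 .1405 3.054
```

```text
((0.5023261904716492, -0.10131222009658813), (0.011877507902681828, 0.03681013733148575), 84.85334777832031) 625 3.04687665643271
((0.48324888944625854, 0.0374087318778038), 0.013853703625500202) 0.16667881116686872 1179
7.25 [ 0.55308578 -0.10616616  0.31194968] [-3.14153534e+00 -4.76801725e-04  3.05767780e+00] q [-0.23  0.02  1.75 -0.    1.38 -1.72] cm [ 8.12 13.68 17.15] rv [-0.    -0.     0.004] [-0.34387265  0.09548647 -0.6218236 ] 0.05291269511062748 0.0
```

View pics/w2.png

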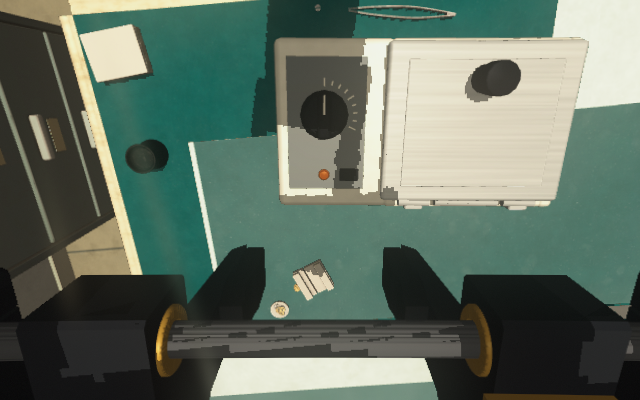

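The timer pointer at (324,104) now points straight to the cleaner's front, with the bar at 3.047 rad against a stop of about 3.054, so it is at zero. The lid knob is undisturbed at (497,78). Next I'll go over the knob and grip it.

>>> {"api": "servo_tool", "payload": {"motion": [[0.6,2.0,3.4,0,0,0,0],[0.6,2.0,3.4,0,0,0,0],[0.6,2.0,3.4,1,0,0,0],[0.6,2.1,3.5,2,0,0,0],[0.6,0,0,4,0,0,0],[0.6,0,0,2,0,0,0],[0.6,0,0,1,0,0,0],[0.6,0,0,0,0,0,0]]}}

```text
time: 8.05
tool_pos: [0.481, 0.037, 0.2097]
tool_rot: [-3.141, -0.005, 3.058]
contact_force: [-1.6, -0.1, 0.2]
grip_width: 0.0529
grasp_force: 0.0
```

```bash
python3 go.py .4835 .0372 .1405 3.054
```

```text
8.05 [0.48096371 0.03700509 0.20974656] [-3.14091248 -0.00514046  3.05751253] q [ 0.03 -0.08  2.03 -0.    1.19 -1.46] cm [-0.29  0.05  6.92] rv [-0.001 -0.005  0.004] [-1.56437002 -0.10089294  0.2271087 ] 0.052868680528432015 0.0
```

>>> {"api": "servo_tool", "payload": {"motion": [[0.6,-0.2,0,2,0,0,0],[0.6,0,0,2,0,0,0],[0.6,0,0,1.7,0,0,0],[0.6,0,0,1.1,0,0,0],[0.6,0,0,0,0,0,0],[0,0,0,0,0,0,0],[0,0,0,0,0,0,0],[0,0,0,0,0,0,0],[0,0,0,0,0,0,0],[0,0,0,0,0,0,0]], "force": 20}}

```text
time: 9.05
tool_pos: [0.486, 0.0372, 0.1452]
tool_rot: [3.141, 0.002, 3.058]
contact_force: [-0.2, 0.3, 2.6]
grip_width: 0.0261
grasp_force: 20.0
```

```bash
python3 go.py .4835 .0372 .1405 3.054; python3 - <<'E'
from h import *
s=manip.state(); g=s['tool_pos']-[0,0,manip.hold_point_z*-1]
ya=-.088; c=np.cos(ya); si=np.sin(ya); cl=np.array([.5222,-.0136])
hx,hy=cl+[.069*c-.047*si,.069*si+.047*c]; u=np.array([c,si])
rel=(g[:2]-[hx,hy])@u; h=g[2]-.126; print('hinge',hx,hy,'grip rel',rel,h)
p=None
R=lambda a:np.array([rel*np.cos(a)+h*np.sin(a), -rel*np.sin(a)+h*np.cos(a)])
for i in range(1,13):
    a=i*1.047/12; d=(R(a)-R(a-1.047/12))*100; print(i,'tool x',(-d[0]).round(2),'tz',(-d[1]).round(2), R(a).round(4))
E
```

```text
9.05 [0.48597919 0.03723009 0.14517168] [3.14110187e+00 1.74649149e-03 3.05777608e+00] q [ 0.03 -0.01  2.1   0.    1.06 -1.46] cm [ 0.25 -0.02  0.47] rv [0.    0.002 0.004] [-0.24253226  0.28321136  2.55566902] 0.026129769952525136 20.000195097782125
hinge 0.5950636682371524 0.027153967304131173 grip rel -0.10954793068935138 0.037871683474977574
1 tool x -0.37 tz -0.94 [-0.1058  0.0473]
2 tool x -0.45 tz -0.9 [-0.1013  0.0563]
3 tool x -0.53 tz -0.86 [-0.096   0.0649]
4 tool x -0.6 tz -0.81 [-0.09   0.073]
5 tool x -0.67 tz -0.76 [-0.0833  0.0806]
6 tool x -0.73 tz -0.7 [-0.0759  0.0876]
7 tool x -0.79 tz -0.63 [-0.068   0.0938]
8 tool x -0.84 tz -0.56 [-0.0596  0.0994]
9 tool x -0.89 tz -0.48 [-0.0507  0.1042]
10 tool x -0.93 tz -0.4 [-0.0414  0.1083]
11 tool x -0.96 tz -0.32 [-0.0318  0.1115]
12 tool x -0.98 tz -0.23 [-0.022   0.1138]
```

>>> {"api": "servo_tool", "payload": {"motion": [[0,-0.18,0,-0.47,0,0,0],[0,-0.19,0,-0.47,0,0,0],[0,-0.22,0,-0.45,0,0,0],[0,-0.23,0,-0.45,0,0,0],[0,-0.53,0,-0.86,0,0,0],[0,-0.6,0,-0.81,0,0,0],[0,-0.67,0,-0.76,0,0,0],[0,-0.73,0,-0.7,0,0,0],[0,0,0,0,0,0,0],[0,0,0,0,0,0,0]]}}

```text
time: 10.05
tool_pos: [0.5155, 0.0345, 0.1952]
tool_rot: [-3.141, -0.008, 3.058]
contact_force: [-13.8, 2.5, 10.3]
grip_width: 0.0257
grasp_force: 20.0
```

```bash
cat > ang.py <<'E'
from h import *
s=manip.state(); g=s['tool_pos']+[0,0,manip.hold_point_z]
h=np.array([.5951,.0272]); u=np.array([np.cos(.088),-np.sin(.088)])
r=(g[:2]-h)@u; z=g[2]-.126; print(s['time'],g,r,z,'radius',np.hypot(r,z),'ang from grip',np.arctan2(z,-r)-np.arctan2(.03787,.10955),s['contact_force'],s['grip_width'],s['grasp_force'])
b=snap('scene','sc_%d'%(s['time']*100)); P=cloud(b); w=snap('wrist','w_%d'%(s['time']*100)); Q=cloud(w)
for n,C in(('scene',P),('wrist',Q)):
    X=C.reshape(-1,3); d=X[:,:2]-h; a=d@u; l=d@[-u[1],u[0]]
    # lid front-face strips away from the gripper (y +-55..80 from lid middle)
    k=(abs(l)>.05)&(abs(l)<.08)&(a>-.16)&(a<.05)&(X[:,2]>.145)&(X[:,2]<.30); 
    if k.sum()>30:
        A=np.c_[a[k],X[k,2]-.126]; rr=np.hypot(*A.T); A=A[(rr<.15)&(rr>.03)]; t=np.arctan2(A[:,1],-A[:,0]); print(n,len(A),'lid ang pctl',np.percentile(t,[5,25,50,75,95]).round(3))
E
python3 ang.py
```

```text
10.05 [0.51549508 0.03454162 0.213864  ] -0.0799421153119457 0.08786400334568456 radius 0.11878899311164688 ang from grip 0.4997444570225364 [-13.83060514   2.4694525   10.29779744] 0.025679415695892577 19.995828656155936
scene 131 lid ang pctl [0.435 0.478 0.525 0.56  0.636]
wrist 14108 lid ang pctl [0.512 0.546 0.556 0.568 0.585]
```

>>> {"api": "servo_tool", "payload": {"motion": [[0,-0.56,0,-0.86,0,0,0],[0,-0.82,0,-0.6,0,0,0],[0,-0.87,0,-0.52,0,0,0],[0,-0.92,0,-0.45,0,0,0],[0,-0.95,0,-0.37,0,0,0],[0,-0.49,0,-0.15,0,0,0],[0,-0.49,0,-0.13,0,0,0],[0,0,0,0,0,0,0],[0,0,0,0,0,0,0]]}}

```text
time: 11.05
tool_pos: [0.5709, 0.0296, 0.2269]
tool_rot: [-3.141, 0.003, 3.058]
contact_force: [-3.9, 0.6, 6.9]
grip_width: 0.0259
grasp_force: 19.9
```

```bash
python3 ang.py; ls pics
```

```text
11.05 [0.57091058 0.02957821 0.24563383] -0.024304832420856015 0.11963382623740315 radius 0.1220777508770827 ang from grip 1.0375367056430798 [-3.93646825  0.57431133  6.87066325] 0.025907437149553764 19.947528553284428
scene 297 lid ang pctl [0.948 0.995 1.015 1.033 1.063]
wrist 10091 lid ang pctl [1.019 1.061 1.095 1.117 1.18 ]
sc0.npz
sc0.png
sc_1005.npz
sc_1005.png
sc_1105.npz
sc_1105.png
top0.npz
top0.png
v1.png
w0.npz
w0.png
w1.npz
w1.png
w2.npz
w2.png
w_1005.npz
w_1005.png
w_1105.npz
w_1105.png
```

```bash
python3 - <<'E'
from h import *
h=np.array([.5951,.0272]); u=np.array([np.cos(.088),-np.sin(.088)])
for n in('sc_1105','w_1105'):
    X=cloud(np.load(f'pics/{n}.npz')).reshape(-1,3); d=X[:,:2]-h; a=d@u; l=d@[-u[1],u[0]]
    k=(abs(l)>.045)&(abs(l)<.078)&(a>-.09)&(a<0.01)&(X[:,2]>.15)&(X[:,2]<.245)
    A=np.c_[a[k],X[k,2]-.126]; n1=np.array([np.sin(1.047),np.cos(1.047)]); A=A[abs(A@n1)<.012]
    vx,vy,x0,y0=cv2.fitLine(A.astype('float32'),cv2.DIST_HUBER,0,.01,.01).ravel(); t=np.arctan2(abs(vy),abs(vx)); print(n,len(A),'slope',t,'offset',np.dot([x0,y0],[np.sin(t),np.cos(t)]))
a=np.load('pics/sc_1105.npz')['im']; w=np.load('pics/w_1105.npz')['im']
cv2.imwrite('pics/v5.png',np.vstack([cv2.resize(a[140:300,230:470],(480,320)),cv2.resize(w,(480,280))]))
E
```

```text
sc_1105 289 slope 1.0483336 offset -0.003091637
w_1105 5779 slope 1.0033556 offset 0.011294063
```

View pics/v5.png

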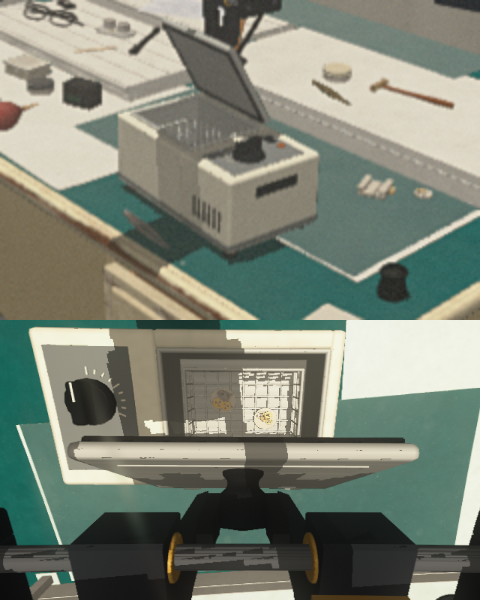

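The lid stands at about 60 degrees: the underside fit in the scene view gives 1.048 rad and the grip position gives about 1.04. The fingers hold its knob at about (245,487) in the lower picture, and the timer pointer at (72,392) still points to the front. I'll check that it is steady, then hand in.

>>> {"api": "servo_tool", "payload": {"motion": [[0,0,0,0,0,0,0],[0,0,0,0,0,0,0],[0,0,0,0,0,0,0],[0,0,0,0,0,0,0],[0,0,0,0,0,0,0],[0,0,0,0,0,0,0]]}}

```text
time: 11.75
tool_pos: [0.5707, 0.0296, 0.2269]
tool_rot: [-3.141, 0.003, 3.058]
contact_force: [-3.4, 0.3, 6.7]
grip_width: 0.0257
grasp_force: 19.9
```

```bash
python3 ang.py && python3 -c "
from workcell import manip
print(manip.finish_job())"
```

```text
11.75 [0.57074712 0.02961864 0.24557359] -0.024471216900539126 0.11957358699996568 radius 0.12205196911410972 ang from grip 1.0361025064608969 [-3.38948971  0.3351979   6.67399863] 0.025697639435142004 19.94984470153213
scene 300 lid ang pctl [0.938 0.995 1.017 1.031 1.06 ]
wrist 10096 lid ang pctl [1.019 1.06  1.094 1.116 1.179]
the job is handed in; nothing more can be done
None
```

The timer is back at its zero stop and the lid is held steady by its knob at about 60 degrees (measured 1.04–1.05 rad); I handed the job in at about 12 s, and no verdict was returned.

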